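# Close up the machinist's tool chest

### The job

Close up the red tool chest for the night, touching it with nothing but the fingers: push its two open upper drawers fully home first, and then push the raised lid all the way down, lowering it so that it does not slam. Do not pull the drawers farther out or raise the lid higher, and leave the tools in the tray and everything else on the bench where they are.

Things in the scene. Friction and masses are not known exactly. Their poses are not given: they have to be found in the camera images.
- chest: red sheet-steel tool chest fixed to the bench, 360 mm wide (its y), 210 mm deep (its x) and 136 mm high to the rim of its top tray (168 mm with the lid shut). Origin at the centre of its underside, at bench level; its x axis points from its front (which faces the robot) to its back, y to the robot's left, z up. Under the tray are two half-width drawers side by side, and a full-width one beneath them; tray depth 30 mm
- drawer_left (a joint): a number, in m: how far the left upper drawer is out of the chest; 0 is fully home (against its stop), it starts 0.035 to 0.095. It slides level along the chest's own x axis and stays where it is left; pushing it takes about 3 N, the stop is rigid
- drawer_left_front (a point): centre of the front face of the aluminium pull, a strip 172 mm wide (along the chest's y), 10 mm high and 10 mm thick that runs along the top edge of the left upper drawer's front and is its most forward part; it faces the robot. The point lies 97 mm above the bench; the painted drawer front, 10 mm farther back, reaches 38 mm below it. When the drawer is home the strip stands 15 mm before the chest's body. Axes as the chest's
- drawer_right (a joint): a number, in m: how far the right upper drawer is out of the chest; 0 is fully home (against its stop), it starts 0.035 to 0.095. It slides level along the chest's own x axis and stays where it is left; pushing it takes about 3 N, the stop is rigid
- drawer_right_front (a point): centre of the front face of the aluminium pull, a strip 172 mm wide (along the chest's y), 10 mm high and 10 mm thick that runs along the top edge of the right upper drawer's front and is its most forward part; it faces the robot. The point lies 97 mm above the bench; the painted drawer front, 10 mm farther back, reaches 38 mm below it. When the drawer is home the strip stands 15 mm before the chest's body. Axes as the chest's
- drawer_bottom (a joint): a number, in m: how far the full-width bottom drawer (front 10 to 54 mm above the bench) is out; it is home (0) at the start and is to stay so
- lid (a joint): a number, in rad: the opening angle of the lid, 0 is fully shut, it starts 0.55 to 0.85. It is hinged along the top of the chest's back. A friction stay holds it wherever it is left; pushing its front edge down takes about 1 to 5 N until it meets the chest's rim, which is rigid
- lid_edge (a point): middle of the front top edge of the lid, on its outer face (the lid is a shallow tray upside down, 364 mm wide, 32 mm high). Axes are the lid's own: x from its front edge to its hinge, y to the left, z out of its outer face (straight up when shut; when raised it points up and away from the robot). A black carrying handle 120 mm long, 13 mm high, lies flat in the middle of the outer face, 105 mm behind this edge
- lid_hinge (a point): middle of the lid's hinge line, 136 mm above the bench, at the top of the chest's back; the lid's outer face lies 32 mm from it along the lid's z, and the front edge 210 mm from it along the lid's -x. Axes are the lid's own
- oiler: white squeeze oil bottle with a thin spout, 112 mm high, 46 mm across, standing on the bench in front of the chest, midway between the two open drawers; origin at the centre of its foot. A bystander: leave it alone
- caliper: vernier caliper, 180 mm long, lying flat on the bench (10 mm high) to the right; origin in the middle of its beam, at bench level. A bystander
- block: steel set-up block 76 x 51 x 25 mm lying on the bench to the left; origin at the centre of its underside. A bystander
- collet: small steel collet, 25 mm across, 21 mm high, standing in the chest's top tray at the left; origin at the centre of its foot. A bystander that stays in the tray, clear under the shut lid
- driver: screwdriver 150 mm long lying in the chest's top tray; origin at its middle, underneath. A bystander that stays in the tray, clear under the shut lid
- hammer: hammer 280 mm long lying on the bench to the right of the chest; origin underneath, near its middle. A bystander
- chuck: steel drill chuck, 44 mm across, 70 mm high, standing on the bench to the left of the chest, tapered end up; origin at the centre of its foot. A bystander
- mug: white mug, 80 mm across, 92 mm high, standing on the bench at the far left; origin at the centre of its foot. A bystander

How it is judged:
On the way, in this order (a step that is already met when the one before it is completed fails the run):
1. both upper drawers are home (within 5 mm) while the lid still stands open (value of joint each of drawer_left, drawer_right below 0.005 m and value of joint lid above 0.4 rad), for 0.2 s.
2. the lid is down (within 0.025 rad, 5 mm at its front edge) (value of joint each of drawer_left, drawer_right below 0.005 m and value of joint lid below 0.025 rad), for 0.2 s.
At the end, for the whole second after the job is handed in: All three drawers are home within 5 mm, the lid is shut within 0.025 rad (5 mm at its front edge) and at rest, and every bystander is within 20 mm of where it stood (all of step 2 and value of joint drawer_bottom below 0.005 m and velocity of joint lid between -0.05 and 0.05 rad/s and distance of each of oiler, caliper, block, collet, driver, hammer, chuck, mug from where it was at the start of the episode below 0.02 m); the robot touches nothing.
It fails at once if the lid slams: it comes down faster than 1.2 rad/s (0.25 m/s at its front edge) in its last 0.12 rad (value of joint lid below 0.12 rad and velocity of joint lid below -1.2 rad/s).
It fails at once if a drawer is pulled farther out (past 0.115 m), or the bottom drawer is opened by 10 mm (value of joint any of drawer_left, drawer_right above 0.115 m or value of joint drawer_bottom above 0.01 m).
It fails at once if the arm or the gripper's body, not the fingers, pushes on the chest with over 8 N (contact force between the arm and chest above 8 N).
It fails at once if the lid is lifted (past 0.95 rad) (value of joint lid above 0.95 rad).
It fails at once if a bystander is shifted by more than 20 mm or lifted (distance of any of oiler, caliper, block, collet, driver, hammer, chuck, mug from where it was at the start of the episode above 0.02 m).
It also fails if it takes over 58 s, if anything falls off the work surface, if the arm or the gripper's body presses on something with over 40 N, if the wrist force passes 120 N, or if a joint passes its speed limit or range.

### The arm

A 6-joint arm with a two-finger parallel gripper is mounted at the origin on the work surface. World frame = base frame: x ahead of the robot, y to its left, z up, the work surface at z = 0. Lengths are in m, angles in rad, forces in N, time in s.
With the tool pointing down it reaches from about 0.25 to 0.775 m from the base axis. Payload 4 kg.
Tool frame: the origin (TCP) lies at the very end of the fingers, on their centre line; the grasp point (between the pads) lies 19 mm behind it; z points along the fingers, y is the line along which they close (so a half turn about z gives the same grasp; the last joint's range is limited). The gripper opens to 94 mm and grips with 3 to 60 N. Pads are 16 mm wide; open, the fingers measure 119 mm over their backs; the gripper's body (75 mm by 177 mm) begins 78 mm behind the grasp point.
Start: joints at [-1.452, 0.087, 1.371, -0, 1.684, -0.103], TCP at [0.121, -0.537, 0.206] pointing down, gripper open.
Joint ranges: [-3.1, 3.1], [-0.76, 2.03], [0.27, 2.55], [-1.08, 4.22], [0.17, 2.65], [-2.57, 2.57]. Speed limits (rad/s): [2.79, 2.79, 3.14, 3.14, 3.14, 3.14].

### API

Orientations are given as [roll, pitch, yaw] about the fixed x, y, z axes, in that order (R = Rz(yaw) Ry(pitch) Rx(roll)).
In Python, from bench import robot gives the robot as it stands. The module is installed in compiled form; this text tells all that it offers.
- The arm moves only by the tool move_arm, never from a script. Its argument "deltas" is one flat list of numbers, 7 for each row, row after row: the turn, a rotation vector about the tool's x, y, z in rad, then the shift along the tool's x, y, z in cm, then the closure, from -1 (fully open) to 1 (shut). A call has 1 to 8 rows; each row is the pose to reach, as a shift and turn from the pose commanded when the call began, along the tool's axes at that moment; what a row does not reach only later rows make up. A row lasts 1/10 s, in which the tool goes at most 50 mm and 8.59 degrees, less where a joint would pass 70% of its speed; a pose out of reach is approached as far as the arm can. A call with a gripper value outside its range is refused whole. The fingers move at their own pace and stop on an object; the grip force is fixed at half the most. Time passes only in rows, so rows that repeat a pose let the fingers close. It gives the time, the measured TCP pose, the force, the opening and the grip force at its end, in the units of the state.
- robot.get_obs(): the state, without advancing time (a new reading comes with each control period).
- robot.snapshot(name): name is "side" or "top"; returns a dict with "image" (384x512x3 uint8, red, green, blue), "depth" (384x512 float32, m along the optical axis (not along the pixel's ray), 0 where there is no reading), "fov_y" (degrees; the focal length in pixels is half the picture's height over the tangent of half this angle, whatever the lens; pixels are square), "cx", "cy" (the principal point, pixels), "origin" and "orientation" of the camera in the world. Camera axes: x right, y up, looking along -z (the intrinsics and any distortion apply to the point x, -y, -z); pixel columns grow to the right and rows downward; lengths in m; the calibration is good to about 2 mm. A picture is of the moment at which its call begins.
- robot.close_job(): hands the job in; it is judged then, once.
The state is a dict: "time": time; "joint_positions": joint angles; "qvel": joint speeds; "joint_torque": joint torques, N m; "tool_pos": TCP position; "ee_rot": TCP orientation; "wrist_force": force on the tool from outside, world axes, zero at the start; "wrist_torque": the same for the moment, N m; "width": finger opening in m; "finger_force": force on a finger pad.
Only numpy, scipy, OpenCV 4.12 (cv2) and the standard library are available. Lean on these libraries where they do the work, as an engineer would, in place of code of your own. Each camera call takes 0.05 s, during which the arm holds its last target. There are 200 camera calls.

## Working session

There is one attempt and no reset: what is moved stays moved. The work goes in short steps, Python scripts to look and compute and a tool call to move; the robot and the scene stay as the last step left them, time stands still between calls to the robot, and variables do not carry over. Pictures are saved under pics/ and viewed, at most 10 in all, crops included, and the job is handed in when it is done.

Besides the shell and the picture viewer there is one more tool, called as name(argument=value, ...) on one line, values as JSON. move_arm: Moves the arm, as the interface text tells. Its arguments: {"type":"object","properties":{"deltas":{"type":"array","items":{"type":"number"}}},"required":["deltas"]}

```bash
mkdir -p pics
cat > h.py <<'E'
import numpy as np, cv2
from bench import robot
from scipy.spatial.transform import Rotation as R
def rot(o):
    o=np.array(o,float)
    return o if o.shape==(3,3) else (R.from_euler('xyz',o).as_matrix() if o.size==3 else R.from_quat(o).as_matrix())
def cloud(s):
    d=s['depth']; h,w=d.shape; f=h/2/np.tan(np.radians(s['fov_y'])/2)
    u,v=np.meshgrid(np.arange(w),np.arange(h))
    p=np.stack([(u-s['cx'])/f*d,-(v-s['cy'])/f*d,-d],-1)
    return p@rot(s['orientation']).T+np.array(s['origin'])
def save(s,n): cv2.imwrite('pics/'+n,s['image'][...,::-1])
E
python3 - <<'E'
from h import *
for n in('top','side'):
    s=robot.snapshot(n); save(s,n+'0.png'); np.savez(n+'.npz',**s)
    print(n,{k:v for k,v in s.items() if k not in('image','depth')}, (s['depth']>0).mean())
print(robot.get_obs())
E
```

```text
top {'fov_y': 57.36893141247496, 'cx': 251.12654872239523, 'cy': 190.9584259688684, 'origin': array([0.45291119, 0.07304601, 1.15382556]), 'orientation': array([ 0.11992941,  0.01558678, -1.60000143])} 0.9960581461588541
side {'fov_y': 42.565553942126854, 'cx': 251.35471896654337, 'cy': 191.41687745178996, 'origin': array([-0.04573895, -0.595952  ,  1.24921377]), 'orientation': array([ 0.67825228, -0.01909703, -0.7340151 ])} 0.9959513346354166
{'time': 0.1, 'joint_positions': array([-1.45210960e+00,  8.78486381e-02,  1.37210598e+00,  3.15979327e-06,
        1.68360986e+00, -1.03108471e-01]), 'qvel': array([ 0.0013585 , -0.00234083, -0.00259183,  0.00044914,  0.0001121 ,
       -0.00160806]), 'joint_torque': array([ 1.68273276e-03, -3.41253054e+01, -3.03302050e+01,  7.20415707e-02,
        3.04662553e-02, -1.01891494e-04]), 'tool_pos': array([ 0.12092177, -0.53602656,  0.20443752]), 'ee_rot': array([-3.13963163e+00, -2.06075281e-04,  2.21795344e-01]), 'wrist_force': array([ 0.12928319, -0.52754504, -0.45260754]), 'wrist_torque': array([-0.00497648, -0.00170739, -0.00723954]), 'finger_force': 0.0, 'width': 0.09391848789103766}
```

View pics/top0.png

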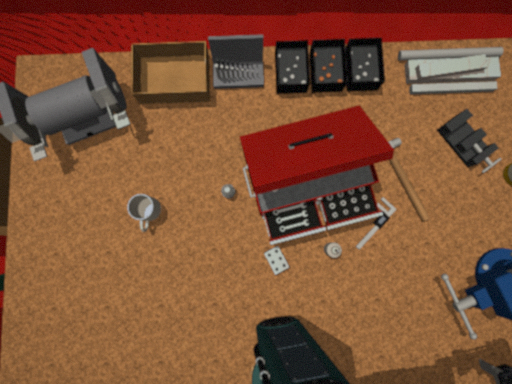

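View pics/side0.png

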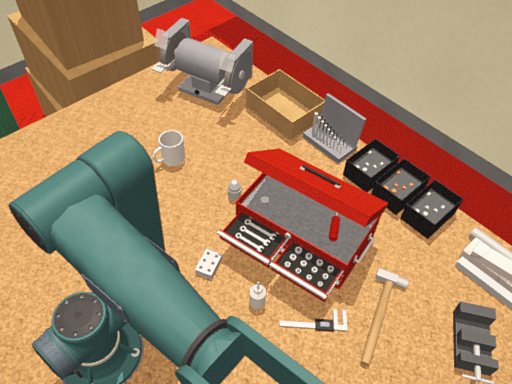

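The top view shows the lid over (240-390, 110-190), the drawer pulls along (272,240)-(382,212) and the oiler at (333,250). The side view shows both drawers open and the caliper in front at right. Next I'll fit the geometry from depth.

```bash
cat > m.py <<'E'
from h import *
def load(n): return dict(np.load(n+'.npz'))
for n in('top','side'):
    s=load(n); P=cloud(s); I=s['image'].astype(int); r,g,b=I[...,0],I[...,1],I[...,2]
    x,y,z=P[...,0],P[...,1],P[...,2]
    roi=(x>.25)&(x<.85)&(y>-.3)&(y<.3)
    print(n,'bench z',np.median(z[roi&(z<.03)]))
    red=(r>80)&(g<50)&(b<50)&roi
    L=P[red&(z>.175)]
    for _ in range(4):
        c=L.mean(0); U,S,V=np.linalg.svd(L-c,full_matrices=False); nn=V[2]*np.sign(V[2,2]); e=np.abs((L-c)@nn)
        L=L[e<max(.004,1.5*np.median(e))]
    print('lid n',nn,'angle',np.arccos(nn[2]),'yaw',np.arctan2(nn[1],nn[0]),'c',c,len(L))
    yaw=np.arctan2(nn[1],nn[0]); ex=np.array([np.cos(yaw),np.sin(yaw),0]); ey=np.array([-ex[1],ex[0],0])
    ang=np.arccos(nn[2]); lx=np.array([np.cos(ang)*ex[0],np.cos(ang)*ex[1],-np.sin(ang)])
    a=(L-c)@lx; t=(L-c)@ey
    print(' extents x',np.percentile(a,[.3,99.7]),'y',np.percentile(t,[.3,99.7]))
    a0,a1=np.percentile(a,[.3,99.7]);t0,t1=np.percentile(t,[.3,99.7])
    print(' edge mid',c+lx*a0+ey*(t0+t1)/2,' back',c+lx*a1+ey*(t0+t1)/2)
    pull=roi&(z>.085)&(z<.108)&(r>110)&(abs(r-g)<40)&(abs(g-b)<40)
    k,lab,st,_=cv2.connectedComponentsWithStats(pull.astype(np.uint8))
    for i in range(1,k):
        if st[i,4]>25:
            Q=P[lab==i]; q=Q.mean(0); print(' pull',st[i],q,'d',q@ex, 'y',np.percentile(Q@ey,[1,99]),'x',np.percentile(Q@ex,[2,50,98]))
    w=roi&(z>.03)&(z<.13)&(x<.5)&(g>60)&(abs(r-g)<50)
    k,lab,st,_=cv2.connectedComponentsWithStats(w.astype(np.uint8))
    for i in range(1,k):
        if st[i,4]>20: print(' gray',st[i],P[lab==i].mean(0),P[lab==i].max(0))
E
python3 m.py; python3 -c "
import cv2
for n,(x,y,w,h) in dict(top=(225,95,200,190),side=(190,140,210,170)).items():
    i=cv2.imread(f'pics/{n}0.png')[y:y+h,x:x+w]; cv2.imwrite(f'pics/{n}c.png',cv2.resize(i,None,fx=3,fy=3,interpolation=2))"
```

```text
top bench z -0.00029545130473218606
lid n [0.58465985 0.13641531 0.79972728] angle 0.6439555050787696 yaw 0.22922330655788123 c [ 0.66534999 -0.08121872  0.24674861] 5299
 extents x [-0.07179636  0.09436526] y [-0.18341307  0.17434627]
 edge mid [ 0.61046443 -0.09868002  0.28985252]  back [ 0.73987258 -0.06848596  0.19009516]
 pull [327 212  55  17 181] [ 0.48326908 -0.21838002  0.10154164] d 0.42100772050664403 y [-0.40340066 -0.2407185 ] x [0.41638319 0.42101846 0.42547097]
 pull [270 227  56  17 184] [ 0.4438393  -0.04876036  0.10149434] d 0.4211504791136205 y [-0.23151609 -0.06415401] x [0.41661946 0.42114948 0.42556501]
 gray [327 214  55  15 181] [ 0.4824524  -0.21431743  0.10154205] [ 0.499945   -0.13745596  0.10623725]
 gray [275 217  24   7  87] [ 0.4932422  -0.01155161  0.08064055] [0.49985116 0.01591523 0.0865712 ]
 gray [279 217  31  16 170] [ 0.47417856 -0.04142126  0.0807643 ] [0.49792891 0.00477861 0.08658814]
 gray [265 218   6  18  32] [0.47162357 0.04021339 0.08458279] [0.49827486 0.04646089 0.09596012]
 gray [270 226  56  18 195] [ 0.44430635 -0.04952185  0.1014304
[... 995 characters left out ...]
5] d 0.5082885973718748 y [-0.31615055 -0.30081713] x [0.50060792 0.50806065 0.51682593]
 pull [301 261   6   6  26] [ 0.53691397 -0.19450966  0.08787244] d 0.47990599207018686 y [-0.31604733 -0.30303245] x [0.47280007 0.47977562 0.48766349]
 pull [270 262  55  36 290] [ 0.4811463  -0.22177594  0.10001702] d 0.41945714603723605 y [-0.40252158 -0.24155018] x [0.41472054 0.41863855 0.42621506]
 gray [227 220  45  38 393] [ 0.48028463 -0.02680843  0.0804127 ] [0.49995073 0.04007703 0.0886192 ]
 gray [217 231 107  67 571] [ 0.4621321  -0.13822133  0.09907805] [0.49967674 0.03208276 0.10808646]
 gray [249 282  17  23 280] [ 0.38994714 -0.17049929  0.06273512] [ 0.41894771 -0.14305662  0.10980957]
```

View pics/topc.png

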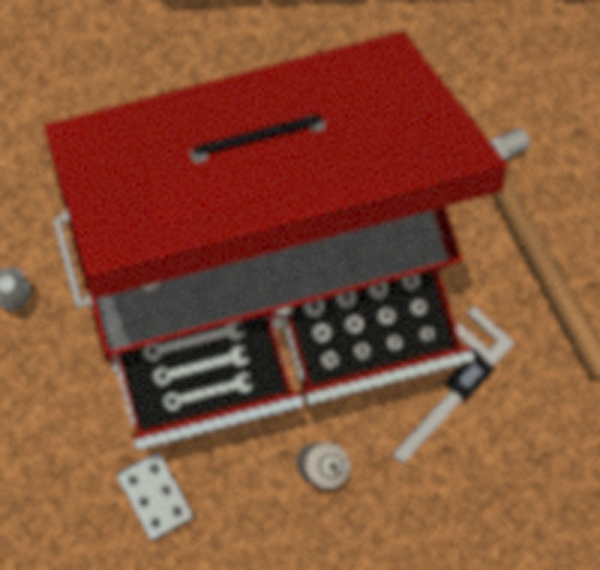

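The crop shows both pulls level, with the oiler between them in front. Depth gives yaw ≈0.229, both pull fronts at d≈0.416 along the chest's x (≈80 mm out), the hinge at z≈0.138 against 0.136 given, and the lid at ≈0.63 rad. These agree with the given sizes. The tool's x is already nearly along the chest's x, so I'll close the fingers, tilt back and go in front of the right drawer.

move_arm(deltas=[0,0,0,2.3,-1.4,0.2,1,0,0.03,0,4.6,-2.9,0.4,1,0,0.06,0,7,-4.3,0.7,1,0,0.09,0,9.3,-5.7,0.9,1,0,0.12,0,11.6,-7.2,1.1,1,0,0.15,0,14,-8.6,1.4,1,0,0.18,0,16.3,-10,1.6,1,0,0.2,0,18.6,-11.5,1.8,1])

```text
time: 0.9
tool_pos: [0.2775, -0.3824, 0.1868]
ee_rot: [-3.14, -0.201, 0.221]
wrist_force: [0.1, -1.1, 0.3]
width: 0.0334
finger_force: 0.0
```

```bash
cat > g.py <<'E'
# usage: g.py d y z [tilt]  -> delta in tool axes (cm) to chest-frame point
import sys
from h import *
o=robot.get_obs(); T=rot(o['ee_rot']); a=.229
C=np.array([[np.cos(a),np.sin(a),0],[-np.sin(a),np.cos(a),0],[0,0,1]])
print('t',round(o['time'],2),'chest pos',(C@o['tool_pos']).round(4),'tilt',np.round(T[:,2],3),'F chest',(C@o['wrist_force']).round(2),'w',round(o['width'],4))
yz=C@T; print('tool x in chest',yz[:,0].round(3))
if len(sys.argv)>3:
    p=np.array(list(map(float,sys.argv[1:4]))); print('delta cm',(100*T.T@(C.T@p-o['tool_pos'])).round(2))
    if len(sys.argv)>4:
        t=float(sys.argv[4]); # wanted: z along (sin t,0,-cos t), x along (cos t,0,sin t)
        W=C.T@np.array([[np.cos(t),0,np.sin(t)],[0,-1,0],[np.sin(t),0,-np.cos(t)]]).T if 0 else C.T@np.column_stack([[np.cos(t),0,np.sin(t)],[0,-1,0],[np.sin(t),0,-np.cos(t)]])
        print('rotvec',R.from_matrix(T.T@W).as_rotvec().round(3))
E
python3 g.py .37 -.322 .15 .3
```

```text
t 0.9 chest pos [ 0.1834 -0.4354  0.1868] tilt [ 0.194  0.045 -0.98 ] F chest [-0.17 -1.05  0.25] w 0.0334
tool x in chest [ 0.98  -0.008  0.199]
delta cm [ 17.46 -11.48   7.32]
rotvec [ 0.001  0.099 -0.008]
```

move_arm(deltas=[0,0.02,0,2.3,-1.6,0.5,1,0,0.04,0,4.6,-3.2,1,1,0,0.06,0,7,-4.8,1.5,1,0,0.08,-0.003,9.4,-6.4,2.5,1,0,0.1,-0.005,11.8,-8,3.9,1,0,0.1,-0.008,14.2,-9.6,5.2,1,0,0.1,-0.008,16.2,-11,6.5,1,0,0.1,-0.008,17.4,-11.5,7.3,1])

```text
time: 1.7
tool_pos: [0.4327, -0.2284, 0.1492]
ee_rot: [3.141, -0.299, 0.232]
wrist_force: [-0.7, 0.6, -0.1]
width: 0.0002
finger_force: 0.0
```

```bash
python3 g.py .375 -.322 .088 .3; python3 -c "
from h import *
s=robot.snapshot('side'); cv2.imwrite('pics/a.png',cv2.resize(s['image'][120:340,150:420,::-1],None,fx=2.5,fy=2.5))"
```

```text
t 1.7 chest pos [ 0.3696 -0.3206  0.1492] tilt [ 0.287  0.067 -0.956] F chest [-0.57  0.76 -0.1 ] w 0.0002
tool x in chest [0.956 0.003 0.295]
delta cm [-1.28  0.14  6.01]
rotvec [-0.001  0.001  0.003]
```

View pics/a.png

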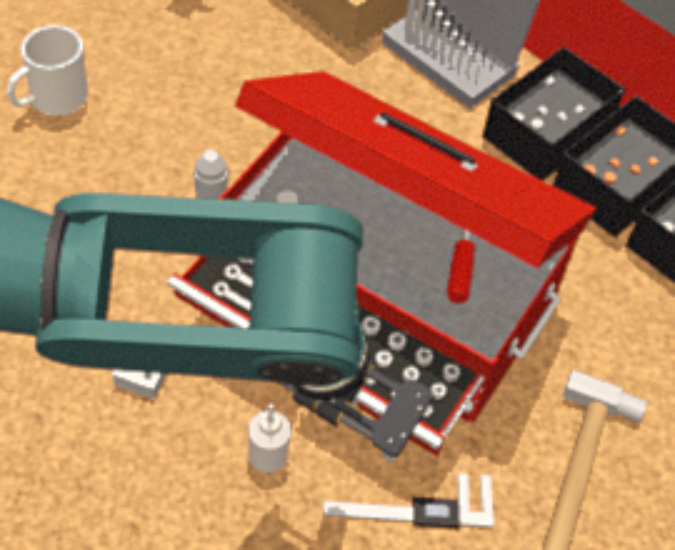

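The picture shows the gripper in front of the right pull at about (400,410). The oiler at (270,440) is clear, and so is the lid. I'll lower it, then push.

move_arm(deltas=[0,0,0,-0.6,0.1,1.2,1,0,0,0,-1.2,0.1,2.4,1,0,0,0,-1.3,0.1,3.6,1,0,0,0,-1.3,0.1,4.8,1,0,0,0,-1.3,0.1,6,1,0,0,0,-1.3,0.1,6,1])

```text
time: 2.35
tool_pos: [0.4369, -0.2296, 0.0868]
ee_rot: [-3.14, -0.298, 0.229]
wrist_force: [-1.7, 0.1, 0.1]
width: 0.0005
finger_force: 0.0
```

```bash
python3 g.py .475 -.322 .088 .3
```

```text
t 2.35 chest pos [ 0.3733 -0.3227  0.0868] tilt [ 0.285  0.068 -0.956] F chest [-1.61  0.48  0.11] w 0.0005
tool x in chest [0.956 0.    0.293]
delta cm [ 9.75 -0.07  2.87]
rotvec [-0.002  0.002  0.   ]
```

move_arm(deltas=[0,0,0,1.2,0,0.4,1,0,0,0,2.4,0,0.7,1,0,0,0,3.6,0,1.1,1,0,0,0,4.9,0,1.4,1,0,0,0,6.2,0,1.8,1,0,0,0,7.5,0,2.2,1,0,0,0,8.7,0,2.6,1,0,0,0,9.7,0,2.9,1])

```text
time: 3.15
tool_pos: [0.5377, -0.2074, 0.0905]
ee_rot: [3.139, -0.3, 0.231]
wrist_force: [-2.8, -2.7, 1.2]
width: 0.0006
finger_force: 1.6
```

```bash
python3 g.py .488 -.322 .088 .3
```

```text
t 3.15 chest pos [ 0.4766 -0.324   0.0905] tilt [ 0.289  0.065 -0.955] F chest [-3.36 -1.97  1.16] w 0.0006
tool x in chest [0.955 0.001 0.296]
delta cm [ 1.02 -0.2   0.57]
rotvec [ 0.002 -0.     0.001]
```

Pushing at 3.4 N, as expected. I'll creep to the stop.

move_arm(deltas=[0,0,0,0.3,-0.1,0.2,1,0,0,0,0.6,-0.1,0.3,1,0,0,0,0.9,-0.1,0.4,1,0,0,0,1.1,-0.1,0.5,1,0,0,0,1.1,-0.1,0.5,1])

```text
time: 3.65
tool_pos: [0.5478, -0.2032, 0.0886]
ee_rot: [3.14, -0.3, 0.23]
wrist_force: [-1.8, -0.2, 0.4]
width: 0.0003
finger_force: 0.5
```

```bash
python3 g.py .495 -.322 .088 .3
```

```text
t 3.65 chest pos [ 0.4874 -0.3223  0.0886] tilt [ 0.288  0.066 -0.955] F chest [-1.81  0.2   0.38] w 0.0003
tool x in chest [0.955 0.001 0.296]
delta cm [ 0.71 -0.03  0.28]
rotvec [ 0.001 -0.     0.001]
```

Not at the stop yet, so on in small steps.

move_arm(deltas=[0,0,0,0.2,0,0.1,1,0,0,0,0.4,0,0.1,1,0,0,0,0.5,0,0.2,1,0,0,0,0.6,0,0.2,1,0,0,0,0.6,0,0.2,1])

```text
time: 4.15
tool_pos: [0.5498, -0.2031, 0.0873]
ee_rot: [3.141, -0.29, 0.23]
wrist_force: [-14.0, -2.7, 4.9]
width: 0.0003
finger_force: 6.2
```

```bash
python3 g.py .495 -.322 .088 .3
```

```text
t 4.15 chest pos [ 0.4893 -0.3226  0.0873] tilt [ 0.279  0.064 -0.958] F chest [-14.28   0.56   4.9 ] w 0.0003
tool x in chest [0.958 0.001 0.286]
delta cm [ 0.56 -0.05  0.1 ]
rotvec [0.001 0.01  0.001]
```

The right drawer is at its stop (14 N at d=0.489). I'll back off, rise over the oiler and cross to the left drawer.

move_arm(deltas=[0,0,0,-2.5,0,-0.8,1,0,0,0,-5.5,0,-1.7,1,0,0,0,-8,0,-4,1,0,0,0,-8.3,0,-7,1,0,0,0,-7.8,-2.5,-10.2,1,0,0,0,-7.8,-6,-10.2,1,0,0,0,-7.8,-9.5,-10.2,1,0,0,0,-7.8,-13,-10.2,1])

```text
time: 4.95
tool_pos: [0.4227, -0.0984, 0.1636]
ee_rot: [3.139, -0.303, 0.229]
wrist_force: [0.6, 0.6, 0.7]
width: 0.0007
finger_force: 0.0
```

```bash
python3 g.py .385 -.148 .16 .3
```

```text
t 4.95 chest pos [ 0.3893 -0.1918  0.1636] tilt [ 0.291  0.065 -0.954] F chest [0.77 0.46 0.65] w 0.0007
tool x in chest [0.954 0.    0.298]
delta cm [-0.52 -4.38  0.2 ]
rotvec [ 0.003 -0.003  0.   ]
```

move_arm(deltas=[0,0,0,-0.5,-2.5,0.2,1,0,0,0,-0.9,-4.4,0.1,1,0,0,0,-1.4,-4.4,1.8,1,0,0,0,-2.1,-4.4,3.8,1,0,0,0,-2.7,-4.4,5.8,1,0,0,0,-3,-4.4,7.1,1,0,0,0,-3,-4.4,7.1,1])

```text
time: 5.65
tool_pos: [0.4039, -0.0575, 0.0839]
ee_rot: [-3.141, -0.298, 0.229]
wrist_force: [-0.6, 0.7, -0.2]
width: 0.0007
finger_force: 0.0
```

```bash
python3 g.py .475 -.148 .088 .3
```

```text
t 5.65 chest pos [ 0.3803 -0.1476  0.0839] tilt [ 0.285  0.068 -0.956] F chest [-0.47  0.84 -0.15] w 0.0007
tool x in chest [0.956 0.    0.293]
delta cm [9.18 0.04 2.38]
rotvec [-0.001  0.002  0.   ]
```

move_arm(deltas=[0,0,0,1.2,0,0.1,1,0,0,0,2.4,0,0.4,1,0,0,0,3.6,0,0.8,1,0,0,0,4.8,0,1.1,1,0,0,0,6,0,1.5,1,0,0,0,7.2,0,1.8,1,0,0,0,8.3,0,2.1,1,0,0,0,9.2,0,2.4,1])

```text
time: 6.45
tool_pos: [0.4987, -0.0368, 0.0905]
ee_rot: [3.139, -0.3, 0.231]
wrist_force: [-3.5, -2.2, 2.5]
width: 0.0006
finger_force: 1.6
```

move_arm(deltas=[0,0,0,0.3,0,0.1,1,0,0,0,0.6,0,0.2,1,0,0,0,0.9,0,0.3,1,0,0,0,1.1,0,0.3,1,0,0,0,1.3,0,0.4,1,0,0,0,1.3,0,0.4,1])

```text
time: 7.05
tool_pos: [0.5096, -0.0339, 0.0901]
ee_rot: [3.14, -0.297, 0.23]
wrist_force: [-6.7, -2.5, 3.9]
width: 0.0005
finger_force: 3.4
```

```bash
python3 g.py .493 -.148 .088 .3
```

```text
t 7.05 chest pos [ 0.4886 -0.1487  0.0901] tilt [ 0.286  0.065 -0.956] F chest [-7.1  -0.96  3.86] w 0.0005
tool x in chest [0.956 0.001 0.293]
delta cm [ 0.35 -0.07  0.33]
rotvec [0.002 0.003 0.001]
```

One more nudge to be sure of the stop, then back off and rise.

move_arm(deltas=[0,0,0,0.2,0,0.1,1,0,0,0,0.4,0,0.1,1,0,0,0,0.5,0,0.1,1,0,0,0,0.5,0,0.1,1])

```text
time: 7.45
tool_pos: [0.5102, -0.0338, 0.0901]
ee_rot: [3.139, -0.287, 0.231]
wrist_force: [-23.0, -5.7, 15.3]
width: 0.0004
finger_force: 12.0
```

move_arm(deltas=[0,0,0,-2.5,0,-0.8,1,0,0,0,-5.5,0,-1.7,1,0,0,0,-8,0,-4,1,0,0,0,-8.3,0,-7.5,1,0,0,0,-7.3,0,-11,1,0,0,0,-6.3,1,-14.5,1,0,0,0,-5.3,2,-18,1,0,0,0,-5.3,2,-18,1])

```text
time: 8.25
tool_pos: [0.422, -0.0768, 0.2539]
ee_rot: [3.132, -0.311, 0.231]
wrist_force: [0.3, -0.7, 0.5]
width: 0.0007
finger_force: 0.0
```

```bash
python3 g.py .45 -.233 .34 .15
python3 - <<'E'
from h import *
for n in('top','side'): np.savez(n+'.npz',**robot.snapshot(n))
s=robot.snapshot('side'); cv2.imwrite('pics/b.png',cv2.resize(s['image'][90:330,140:420,::-1],None,fx=2.2,fy=2.2))
E
python3 m.py | grep -v gray
```

```text
t 8.25 chest pos [ 0.3936 -0.1706  0.2539] tilt [ 0.3    0.061 -0.952] F chest [ 0.15 -0.75  0.55] w 0.0007
tool x in chest [0.952 0.002 0.306]
delta cm [ 7.99  6.31 -6.41]
rotvec [ 0.009 -0.161  0.002]
top bench z -0.0002999891374770858
lid n [0.58395516 0.13648323 0.8002304 ] angle 0.6431170026928005 yaw 0.22960059394140783 c [ 0.6650329  -0.08146373  0.24703245] 5290
 extents x [-0.07151671  0.09445502] y [-0.18336938  0.17446261]
 edge mid [ 0.61031845 -0.09882511  0.2899205 ]  back [ 0.73964865 -0.06859778  0.19038847]
 pull [243 166   6  18  30] [0.63721323 0.10048776 0.08826424] d 0.6433609551494757 y [-0.055804   -0.04220238] x [0.61449331 0.64642937 0.66526848]
 pull [319 185  56  18 184] [ 0.56290982 -0.20020946  0.10125012] d 0.5025721895003655 y [-0.4093196  -0.24042042] x [0.49803633 0.50250124 0.50748471]
 pull [263 201  56  17 179] [ 0.52286762 -0.02887606  0.10111302] d 0.5025743383050325 y [-0.23135659 -0.06543114] x [0.49812493 0.5024535  0.50712803]
side bench z -0.0002614525509206933
lid n [0.55995002 0.12754606 0.81865009] angle 0.6117398164775204 yaw 0.223959993
[... 272 characters left out ...]
590992] d 0.6037182784289457 y [-0.40350638 -0.06389361] x [0.53993595 0.6032741  0.66679188]
 pull [263 228  23  16 104] [ 0.53286915 -0.08265816  0.0997211 ] d 0.5012033133164967 y [-0.23228832 -0.16413462] x [0.49643722 0.50055707 0.50760062]
 pull [286 242  56  34 280] [ 0.56163213 -0.20664954  0.09994334] d 0.5017104051318468 y [-0.4075977  -0.24182426] x [0.49607782 0.50100836 0.50852583]
 pull [361 243  11  13  28] [ 0.70112949 -0.27878542  0.0871171 ] d 0.621703070394993 y [-0.43057018 -0.42439157] x [0.59761239 0.62246567 0.64420972]
 pull [354 255   9   9  27] [ 0.65387377 -0.2839216   0.09147597] d 0.5744868290146483 y [-0.43000815 -0.41513443] x [0.56685256 0.57355456 0.59081049]
```

View pics/b.png

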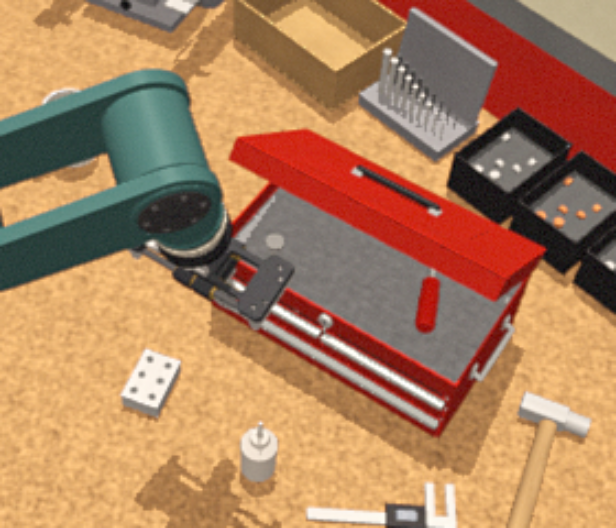

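Both pulls now stand at d≈0.498 (home), the lid is still at 0.64 rad, and in the picture the oiler (260,455) and block (150,380) are unmoved. I'll go up and over the lid's front edge.

move_arm(deltas=[0,-0.04,0,2.5,2,-3,1,0,-0.08,0,5.5,4.2,-6.4,1,0,-0.12,0,8.2,6.3,-6.4,1,0.005,-0.16,0,11.5,6.3,-5.2,1,0.009,-0.16,0,14.5,6.3,-4,1,0.009,-0.16,0,17.5,6.3,-2.6,1,0.009,-0.16,0,20,6.3,-1.6,1,0.009,-0.16,0,21.5,6.3,-1,1])

```text
time: 9.2
tool_pos: [0.6315, -0.0888, 0.3158]
ee_rot: [-3.131, -0.135, 0.232]
wrist_force: [0.2, -0.1, -0.1]
width: 0.0005
finger_force: 0.0
```

```bash
for p in ".595 -.233 .285" ".586 -.233 .267" ".577 -.233 .257" ".5605 -.233 .233" ".548 -.233 .207" ".542 -.233 .189"; do python3 g.py $p .15; done | grep -v "tool x"
```

```text
t 9.2 chest pos [ 0.5949 -0.2299  0.3158] tilt [ 0.128  0.041 -0.991] F chest [ 0.13 -0.18 -0.11] w 0.0005
delta cm [-0.4   0.34  3.05]
rotvec [-0.011  0.015  0.003]
t 9.2 chest pos [ 0.5949 -0.2299  0.3158] tilt [ 0.128  0.041 -0.991] F chest [ 0.13 -0.18 -0.11] w 0.0005
delta cm [-1.54  0.36  4.72]
rotvec [-0.011  0.015  0.003]
t 9.2 chest pos [ 0.5949 -0.2299  0.3158] tilt [ 0.128  0.041 -0.991] F chest [ 0.13 -0.18 -0.11] w 0.0005
delta cm [-2.56  0.36  5.59]
rotvec [-0.011  0.015  0.003]
t 9.2 chest pos [ 0.5949 -0.2299  0.3158] tilt [ 0.128  0.041 -0.991] F chest [ 0.13 -0.18 -0.11] w 0.0005
delta cm [-4.52  0.38  7.74]
rotvec [-0.011  0.015  0.003]
t 9.2 chest pos [ 0.5949 -0.2299  0.3158] tilt [ 0.128  0.041 -0.991] F chest [ 0.13 -0.18 -0.11] w 0.0005
delta cm [-6.11  0.4  10.15]
rotvec [-0.011  0.015  0.003]
t 9.2 chest pos [ 0.5949 -0.2299  0.3158] tilt [ 0.128  0.041 -0.991] F chest [ 0.13 -0.18 -0.11] w 0.0005
delta cm [-6.95  0.42 11.85]
rotvec [-0.011  0.015  0.003]
```

move_arm(deltas=[0,0.01,0,-0.1,0.3,1,1,0,0.01,0,-0.3,0.4,2,1,0,0.01,0,-0.4,0.4,2.7,1,0,0.01,0,-0.5,0.4,3.2,1,0,0.01,0,-0.8,0.4,3.7,1,0,0.01,0,-1.1,0.4,4.2,1,0,0.01,0,-1.5,0.4,4.7,1,0,0.01,0,-1.5,0.4,4.7,1])

```text
time: 10.0
tool_pos: [0.6228, -0.0962, 0.272]
ee_rot: [-3.136, -0.151, 0.23]
wrist_force: [-0.2, -0.1, 2.6]
width: 0.0003
finger_force: 1.1
```

```bash
for p in  ".577 -.233 .257" ".5605 -.233 .233" ".548 -.233 .207" ".542 -.233 .189" ".538 -.233 .17"; do python3 g.py $p .15; done | grep -v "tool x"
```

```text
t 10.0 chest pos [ 0.5847 -0.2351  0.272 ] tilt [ 0.145  0.04  -0.989] F chest [-0.18 -0.1   2.56] w 0.0003
delta cm [-0.98 -0.2   1.37]
rotvec [-0.006 -0.001  0.001]
t 10.0 chest pos [ 0.5847 -0.2351  0.272 ] tilt [ 0.145  0.04  -0.989] F chest [-0.18 -0.1   2.56] w 0.0003
delta cm [-2.97 -0.19  3.5 ]
rotvec [-0.006 -0.001  0.001]
t 10.0 chest pos [ 0.5847 -0.2351  0.272 ] tilt [ 0.145  0.04  -0.989] F chest [-0.18 -0.1   2.56] w 0.0003
delta cm [-4.6  -0.18  5.88]
rotvec [-0.006 -0.001  0.001]
t 10.0 chest pos [ 0.5847 -0.2351  0.272 ] tilt [ 0.145  0.04  -0.989] F chest [-0.18 -0.1   2.56] w 0.0003
delta cm [-5.46 -0.17  7.57]
rotvec [-0.006 -0.001  0.001]
t 10.0 chest pos [ 0.5847 -0.2351  0.272 ] tilt [ 0.145  0.04  -0.989] F chest [-0.18 -0.1   2.56] w 0.0003
delta cm [-6.14 -0.16  9.39]
rotvec [-0.006 -0.001  0.001]
```

Contact at 2.6 N, lid following. I'll continue down the arc.

move_arm(deltas=[0,0,0,-0.4,0,0.5,1,0,0,0,-0.9,0,1,1,0,0,0,-1.4,0,1.5,1,0,0,0,-1.9,0,2.1,1,0,0,0,-2.4,0,2.7,1,0,0,0,-2.9,0,3.3,1,0,0,0,-3.3,0,3.9,1,0,0,0,-3.7,0,4.5,1])

```text
time: 10.8
tool_pos: [0.5936, -0.1026, 0.2207]
ee_rot: [-3.134, -0.149, 0.23]
wrist_force: [-0.4, -0.2, 3.3]
width: 0.0003
finger_force: 1.2
```

```bash
for p in  ".548 -.233 .207" ".542 -.233 .189" ".538 -.233 .17"; do python3 g.py $p .15; done | grep -v "tool x"
```

```text
t 10.8 chest pos [ 0.5548 -0.2346  0.2207] tilt [ 0.143  0.041 -0.989] F chest [-0.49 -0.13  3.34] w 0.0003
delta cm [-0.87 -0.15  1.25]
rotvec [-0.007  0.001  0.001]
t 10.8 chest pos [ 0.5548 -0.2346  0.2207] tilt [ 0.143  0.041 -0.989] F chest [-0.49 -0.13  3.34] w 0.0003
delta cm [-1.73 -0.14  2.94]
rotvec [-0.007  0.001  0.001]
t 10.8 chest pos [ 0.5548 -0.2346  0.2207] tilt [ 0.143  0.041 -0.989] F chest [-0.49 -0.13  3.34] w 0.0003
delta cm [-2.41 -0.13  4.76]
rotvec [-0.007  0.001  0.001]
```

move_arm(deltas=[0,0,0,-0.3,0,0.5,1,0,0,0,-0.6,0,1,1,0,0,0,-0.9,0,1.5,1,0,0,0,-1.2,0,2,1,0,0,0,-1.5,0,2.5,1,0,0,0,-1.7,0,2.9,1,0,0,0,-1.9,0,3.3,1,0,0,0,-2,0,3.7,1])

```text
time: 11.6
tool_pos: [0.58, -0.1054, 0.1817]
ee_rot: [-3.135, -0.15, 0.231]
wrist_force: [-0.6, -0.8, 1.6]
width: 0.0003
finger_force: 0.9
```

```bash
python3 g.py .538 -.233 .17 .15
```

```text
t 11.6 chest pos [ 0.5409 -0.2343  0.1817] tilt [ 0.144  0.041 -0.989] F chest [-0.79 -0.62  1.59] w 0.0003
tool x in chest [0.989 0.002 0.149]
delta cm [-0.46 -0.12  1.12]
rotvec [-0.007  0.     0.002]
```

move_arm(deltas=[0,0,0,-0.1,0,0.3,1,0,0,0,-0.2,0,0.6,1,0,0,0,-0.3,0,0.8,1,0,0,0,-0.3,0,1,1,0,0,0,-0.3,0,1.2,1,0,0,0,-0.3,0,1.3,1,0,0,0,-0.3,0,1.3,1])

```text
time: 12.3
tool_pos: [0.5788, -0.1056, 0.1692]
ee_rot: [-3.135, -0.149, 0.231]
wrist_force: [-2.8, -1.5, 3.9]
width: 0.0008
finger_force: 2.0
```

```bash
python3 g.py .538 -.233 .17 .15
```

```text
t 12.3 chest pos [ 0.5397 -0.2343  0.1692] tilt [ 0.143  0.041 -0.989] F chest [-3.06 -0.86  3.93] w 0.0008
tool x in chest [0.989 0.002 0.149]
delta cm [-0.16 -0.13 -0.1 ]
rotvec [-0.007  0.001  0.002]
```

Close to shut. I'll press on until the rim answers.

move_arm(deltas=[0,0,0,0,0,0.2,1,0,0,0,0,0,0.3,1,0,0,0,0,0,0.4,1,0,0,0,0,0,0.5,1,0,0,0,0,0,0.5,1])

```text
time: 12.8
tool_pos: [0.5789, -0.1057, 0.1688]
ee_rot: [-3.137, -0.151, 0.231]
wrist_force: [-11.9, 0.4, 18.2]
width: -0.0001
finger_force: 9.3
```

```bash
python3 g.py
```

```text
t 12.8 chest pos [ 0.5398 -0.2343  0.1688] tilt [ 0.145  0.039 -0.989] F chest [-11.52   3.07  18.24] w -0.0001
tool x in chest [0.989 0.002 0.15 ]
```

The rim is met: 18 N with no more travel, tip at z=0.169 against 0.168 given. I'll lift off straight up and check.

move_arm(deltas=[0,0,0,0,0,-1,1,0,0,0,0,0,-3,1,0,0,0,-2,0,-6,1,0,0,0,-5,0,-9,1,0,0,0,-9,0,-11,1,0,0,0,-13,0,-12,1,0,0,0,-17,0,-12,1,0,0,0,-17,0,-12,1])

```text
time: 13.6
tool_pos: [0.3962, -0.1491, 0.2565]
ee_rot: [-3.135, -0.15, 0.227]
wrist_force: [0.5, 0.6, -0.4]
width: 0.0003
finger_force: 0.0
```

```bash
python3 - <<'E'
from h import *
for n in('top','side'): np.savez(n+'.npz',**robot.snapshot(n))
s=robot.snapshot('side'); cv2.imwrite('pics/c.png',cv2.resize(s['image'][90:350,110:420,::-1],None,fx=2,fy=2))
s=robot.snapshot('top');P=cloud(s);I=s['image'].astype(int)
m=(I[...,0]>80)&(I[...,1]<50)&(P[...,2]>.15)&(P[...,2]<.19)&(abs(P[...,0]-.6)<.2)
a=.229; d=P[m]@[np.cos(a),np.sin(a),0]
A=np.c_[d,np.ones(len(d))]; print('slope,z0',np.linalg.lstsq(A,P[m][:,2],rcond=None)[0],np.median(P[m][:,2]),m.sum())
E
python3 m.py | grep pull; python3 g.py
```

```text
slope,z0 [0.00159128 0.16691374] 0.16791948259374412 9013
 pull [245 174  10  23  39] [0.59484788 0.09136433 0.08769145] d 0.6000706845220679 y [-0.05386158 -0.04169043] x [0.57021458 0.59919478 0.63891414]
 pull [321 185  54  17 120] [ 0.56265568 -0.20451168  0.10139713] d 0.501626801908812 y [-0.40931029 -0.243927  ] x [0.49840109 0.50158021 0.50537859]
 pull [263 202  55  16 140] [ 0.52228678 -0.0298798   0.10143443] d 0.5019073651147782 y [-0.22915444 -0.06554728] x [0.49833043 0.50183496 0.50660301]
 pull [266 230  10   8  42] [ 0.52953475 -0.06954314  0.10014977] d 0.5252610621353523 y [0.0839774  0.10955388] x [0.51688578 0.52536724 0.53413997]
 pull [354 233  19  30  76] [ 0.69345673 -0.27610632  0.09067068] d 0.7447607466541964 y [-0.07500501 -0.01611507] x [0.70095501 0.7448993  0.78690908]
 pull [287 243  55  33 269] [ 0.56204555 -0.20992106  0.10028939] d 0.5993644346061044 y [-0.09418486  0.04442279] x [0.55624159 0.60033514 0.64000977]
t 13.8 chest pos [ 0.3557 -0.2355  0.2569] tilt [ 0.144  0.041 -0.989] F chest [-0.83 -1.15 -0.3 ] w 0.0004
tool x in chest [0.989 0.002 0.15 ]
```

View pics/c.png

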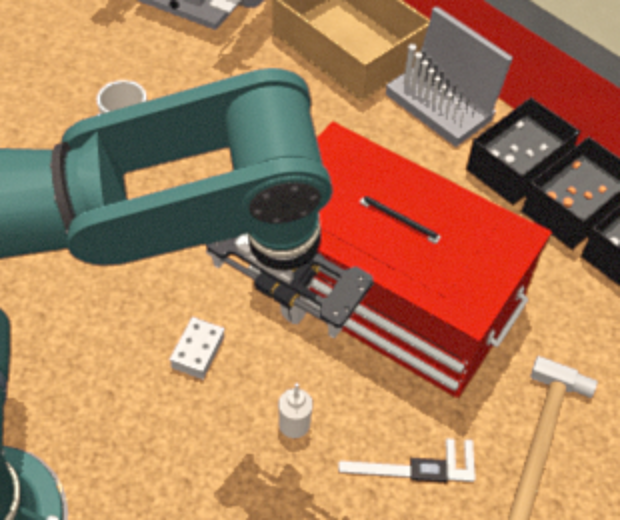

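The lid is flat (slope 0.0016 rad, z=0.168), both drawers are home, the oiler (295,412), block and caliper are in place, and the arm is clear. I'll hand in.

```bash
python3 -c "
from bench import robot; print(robot.close_job())"
```

```text
the job is handed in; nothing more can be done
None
```

I pushed both upper drawers home against their stops and then lowered the lid gently until it was shut. The last pictures showed the lid flat, the bystanders in view undisturbed and the arm clear, and I handed the job in at about 14 s; it gave back no verdict.

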